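# Shut and bolt the welding consumables chest

### The arm

A 6-joint arm with a two-finger parallel gripper is mounted at the origin on the work surface. World frame = base frame: x ahead of the robot, y to its left, z up, the work surface at z = 0. Lengths are in m, angles in rad, forces in N, time in s.
With the tool pointing down it reaches from about 0.35 to 0.975 m from the base axis. Payload 4.9 kg.
Tool frame: the origin (TCP) lies midway between the tips of the shut fingers; the grasp point (between the pads) lies 19 mm behind it; z points along the fingers, y is the line along which they close (so a half turn about z gives the same grasp; the last joint's range is limited). The gripper opens to 85 mm and grips with 20 to 120 N. Pads are 22 mm wide; open, the fingers measure 114 mm over their backs; the gripper's body (76 mm by 85 mm) begins 54 mm behind the grasp point. The pads swing forward as they close: fully open they stand 13 mm farther back than shut.
Start: joints at [-1.258, 0.053, 1.613, -0, 1.476, -0.119], TCP at [0.262, -0.568, 0.231] pointing down, gripper open.
Joint ranges: [-3.01, 3.01], [-1.01, 2.22], [0.06, 2.58], [-1.02, 4.17], [0.09, 2.62], [-3.14, 3.14]. Speed limits (rad/s): [2.57, 2.57, 3.14, 3.14, 3.14, 3.14].

### API

Orientations are given as a rotation vector (axis times angle).
In Python, from station import ctrl, optics, job gives the robot as it stands.
- The arm moves only by the shell command python3 -m jog 'ROWS' [OPENING] [FORCE]. ROWS is JSON, a list of rows, each a list of 2 entries, a list of its own where there are three numbers: the shift along the tool's x, y, z in m, then the turn, a rotation vector about the tool's x, y, z in rad. A call has 1 to 5 rows; each row is the pose to reach, as a shift and turn from the pose commanded when the call began, along the tool's axes at that moment; what a row does not reach only later rows make up. A row lasts 1/10 s, in which the tool goes at most 50 mm and 8.59 degrees, less where a joint would pass 70% of its speed; a pose out of reach is approached as far as the arm can. A call with a gripper value outside its range is refused whole. OPENING is the opening, from 0 (shut) to 1 (fully open), set as the call begins (- or left out, the last holds). The fingers move at their own pace and stop on an object; FORCE is the grip in N (left out, the last holds). Time passes only in rows, so rows that repeat a pose let the fingers close. It gives the time, the measured TCP pose, the force, the opening and the grip force at its end, in the units of the state.
- ctrl.get_obs(): the state, without advancing time (a new reading comes with each control period).
- optics.get_image(name): name is "scene" or "side" or "wrist"; returns a dict with "image" (480x640x3 uint8, blue, green, red), "fx", "fy", "cx", "cy" (pixels), "rvec" (rotation vector, rad) and "tvec" (3), from world to camera coordinates, as OpenCV has them; the wrist camera has in their place "mount" (4x4, takes a point from camera to tool coordinates, whose origin is the TCP and whose axes are the flange's). Camera axes: x right, y down, z forward; pixel columns grow to the right and rows downward; lengths in m; the calibration is good to about 2 mm. A picture is of the moment at which its call begins: read the wrist's pose just before it. There is no depth.
- job.finish_job(): hands the job in; it is judged then, once.
The state is a dict: "t": time; "q": joint angles; "dq": joint speeds; "effort": joint torques, N m; "tool_pos": TCP position; "tool_rot": TCP orientation; "contact_force": force on the tool from outside, world axes, zero at the start; "wrist_torque": the same for the moment, N m; "opening": finger opening in m; "grip_force": force on a finger pad.
Only numpy, scipy, OpenCV 4.12 (cv2) and the standard library are available. Lean on these libraries where they do the work, as an engineer would, in place of code of your own. Each camera call takes 0.05 s, during which the arm holds its last target. There are 200 camera calls.

### The job

The lid of the light grey steel consumables chest stands open. Using only the fingertips, push the lid over until it is fully shut, and then push the sliding bolt on the chest's ledge fully across so that it reaches over the lid. Pick nothing up, do not raise the lid towards upright, do not push the bolt across before the lid is down, leave the jar, spool, brush and brass nozzle where they are, and finish with the hand clear.

Things in the scene. Friction and masses are not known exactly. Their poses are not given: they have to be found in the camera images.
- chest: Open light grey painted steel chest fixed to the bench, 240 mm (x) by 180 mm (y) by 100 mm high. Origin: centre of its underside; z up. The lid is hinged on its +y rim. On its -y side a fixed ledge (110 mm along x, y = -93 to -173 mm, top 110 mm above the bench) carries the sliding bolt at x = 0. Yaw within 0.45 rad of the world frame.
- hinge_mid (a point): Middle of the lid's hinge line, fixed in the chest at x = 0, y = +90 mm, z = 100 mm. The hinge line runs along the chest's x.
- lid (a joint): Lid angle in rad: 0 = shut and flat on the rim, growing as the free edge swings up; 0.9 to 1.3 at the start (1.57 is upright, 1.7 the stop). A stiff friction hinge keeps it at any angle; moving it takes about 2 to 8 N at the free edge. While open, its outer face looks up and to the chest's +y, so it is pushed from there. It counts as shut below 0.04, and must not be raised past 1.45.
- lid_edge (a point): Middle of the lid's free edge, on the outer (upper) face; moves with the lid. Lid: flat grey plate 246 mm (x) by 180 mm (hinge to free edge) by 12 mm thick, 0.45 kg; its underside passes through the hinge line. Shut, this point lies at x = 0, y = -90, z = 112 mm in the chest's frame.
- bolt (a joint): Travel of the steel sliding bolt in m: 0 = drawn back, 0.032 = stop, fully across, its tongue some 26 mm over the shut lid. It slides along the chest's +y (towards the lid), starts at 0 to 0.005 and stays where it is left; about 3 N moves it. A flat bar 18 mm wide, 8 mm thick, on the ledge, its top 122 mm above the bench, with an upright thumb tab at its tail.
- tab_face (a point): Centre of the face of the bolt's thumb tab that looks away from the lid (to the chest's -y), 133 mm above the bench. The tab is an upright plate 40 mm wide (x), 6 mm thick, from 116 to 150 mm above the bench; push this face towards the chest's +y. With the bolt at 0 it lies at x = 0, y = -171 mm in the chest's frame.
- tip_jar_mid (a point): Bystander: clear jar with a steel cap, 60 mm diameter, 80 mm high; point half-way up its axis.
- spool_mid (a point): Bystander: small spool of copper-coloured wire lying flat, 100 mm diameter, 50 mm high; point half-way up its axis.
- brush_mid (a point): Bystander: brush lying on the bench, about 200 mm long; point near its middle, at bench height.
- nozzle_mid (a point): Bystander: brass gas nozzle, round, 48 mm diameter, 55 mm high, standing; point half-way up its axis.

How it is judged:
On the way, in this order (a step that is already met when the one before it is completed fails the run):
1. the lid is fully shut (value of joint lid below 0.04 rad), for 0.2 s.
2. the bolt is fully across (value of joint bolt above 0.027 m), for 0.2 s.
At the end, for the whole second after the job is handed in: The lid is shut to within 0.04 rad (about 7 mm at its free edge) and the bolt is across by at least 27 of its 32 mm, with the bystanders where they were (within 30 mm) (value of joint lid below 0.04 rad and value of joint bolt above 0.027 m); the robot touches nothing.
It fails at once if the bolt is pushed across (over 15 mm) before the lid is down (0.1 rad) (value of joint bolt above 0.015 m and value of joint lid above 0.1 rad).
It fails at once if the lid is raised towards upright (past 1.45 rad) (value of joint lid above 1.45 rad).
It fails at once if a bystander is picked up or pushed more than 30 mm (distance of any of tip_jar_mid, spool_mid, brush_mid, nozzle_mid from where it was at the start of the episode above 0.03 m).
It also fails if it takes over 45 s, if anything falls off the work surface, if the arm or the gripper's body presses on something with over 40 N, if the wrist force passes 120 N, or if a joint passes its speed limit or range.

## Working session

There is one attempt and no reset: what is moved stays moved. The work goes in short steps, Python scripts to look and compute and a shell command to move; the robot and the scene stay as the last step left them, time stands still between calls to the robot, and variables do not carry over. Pictures are saved under pics/ and viewed, at most 10 in all, crops included, and the job is handed in when it is done.

```bash
mkdir -p pics; ls; python3 - <<'E'
from station import ctrl, optics
import cv2,pickle
o=ctrl.get_obs();print(o)
d={}
for n in("scene","side"):
    d[n]=optics.get_image(n);cv2.imwrite(f"pics/{n}.png",d[n]["image"])
pickle.dump(d,open("d.pkl","wb"))
E
```

```text
pics
{'t': 0.0, 'q': array([-1.25800158e+00,  5.33775064e-02,  1.61425408e+00, -9.26171700e-06,
        1.47596193e+00, -1.19013350e-01]), 'dq': array([ 1.04377364e-03, -1.33660811e-03,  2.54119246e-04,  7.21209428e-04,
        2.46200485e-05,  3.54398130e-04]), 'effort': array([-1.95075285e-03, -3.93694282e+01, -3.70172489e+01, -2.61788746e-04,
        7.00308665e-03, -1.69698666e-05]), 'tool_pos': array([ 0.26137682, -0.56706509,  0.23007404]), 'tool_rot': array([-3.06670998e+00, -6.72600110e-01,  3.18258726e-04]), 'contact_force': array([0.39046659, 0.74467203, 0.60327306]), 'wrist_torque': array([ 0.00320966,  0.00412885, -0.00733454]), 'grip_force': 0.0, 'opening': 0.08547752319547443}
```

View pics/scene.png

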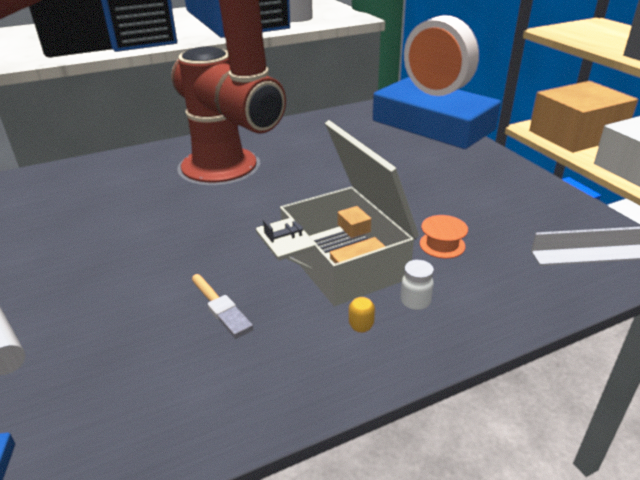

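View pics/side.png

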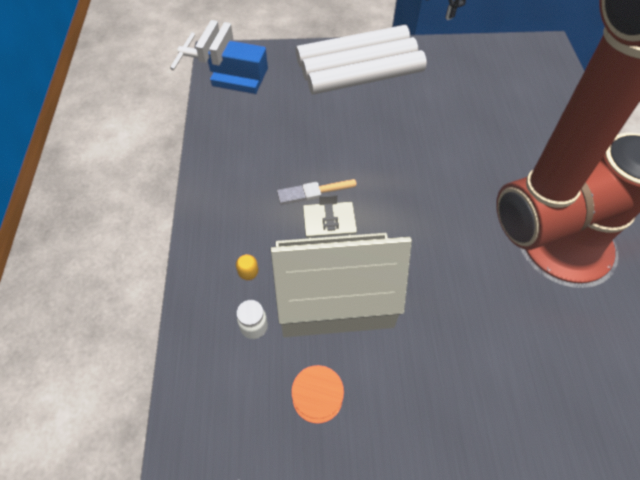

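The scene view shows the open chest with its rim corners at about (282,207), (352,190), (411,238) and (333,264), and the ledge and bolt at about (285,233). The side view shows the lid's outer face with its free edge from (272,247) to (410,238) and its hinge from (280,323) to (406,313). The ledge there is at (303–357, 203–235), with the tab near (329,200).

```bash
cat > h.py <<'E'
import cv2,numpy as np,pickle
d=pickle.load(open("d.pkl","rb"))
def cam(c):
    R=cv2.Rodrigues(np.array(c["rvec"],float))[0];t=np.array(c["tvec"],float).ravel()
    return R,-R.T@t
def ray(n,p):
    c=d[n];R,o=cam(c);v=R.T@np.array([(p[0]-c["cx"])/c["fx"],(p[1]-c["cy"])/c["fy"],1]);return o,v/np.linalg.norm(v)
def onz(n,p,z):
    o,v=ray(n,p);return o+v*(z-o[2])/v[2]
def proj(n,P):
    c=d[n];K=np.array([[c["fx"],0,c["cx"]],[0,c["fy"],c["cy"]],[0,0,1]])
    return cv2.projectPoints(np.array(P,float).reshape(-1,3),np.array(c["rvec"],float),np.array(c["tvec"],float),K,None)[0].reshape(-1,2)
E
python3 - <<'E'
from h import *
for n in d: print(n,cam(d[n])[1].round(3))
print("rim");P=[onz("scene",p,.1) for p in [(282,207),(352,190),(411,238),(333,264)]]
for p in P:print(p.round(3))
print("ledge");L=[onz("side",p,.11) for p in [(303,206),(354,203),(357,232),(307,235)]]
for p in L:print(p.round(3))
for n,p,z in [("side",(318,390),.05),("side",(252,310),.08),("scene",(418,285),.04),("scene",(443,237),.025),("scene",(362,315),.0275)]:print(n,p,onz(n,p,z).round(3))
a=cv2.resize(d["side"]["image"][190:340,262:422],None,fx=4.5,fy=4,interpolation=cv2.INTER_CUBIC)
a=cv2.resize(d["side"]["image"][190:340,262:422],None,fx=4,fy=4,interpolation=cv2.INTER_CUBIC)
cv2.imwrite("pics/sc.png",a)
a=cv2.resize(d["scene"]["image"][115:305,250:450],None,fx=3,fy=3,interpolation=cv2.INTER_CUBIC)
cv2.imwrite("pics/cc.png",a)
E
```

```text
scene [ 1.411 -0.337  0.716]
side [0.632 0.564 0.994]
rim
[0.454 0.016 0.1  ]
[0.458 0.185 0.1  ]
[0.679 0.198 0.1  ]
[0.685 0.023 0.1  ]
ledge
[ 0.627 -0.061  0.11 ]
[ 0.513 -0.064  0.11 ]
[0.514 0.013 0.11 ]
[0.622 0.015 0.11 ]
side (318, 390) [0.614 0.328 0.05 ]
side (252, 310) [0.739 0.17  0.08 ]
scene (418, 285) [0.748 0.174 0.04 ]
scene (443, 237) [0.619 0.328 0.025]
scene (362, 315) [0.762 0.044 0.027]
```

View pics/sc.png

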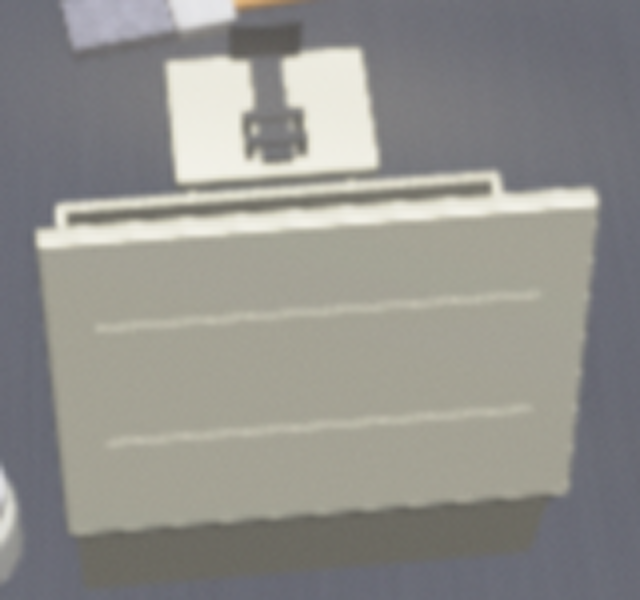

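View pics/cc.png

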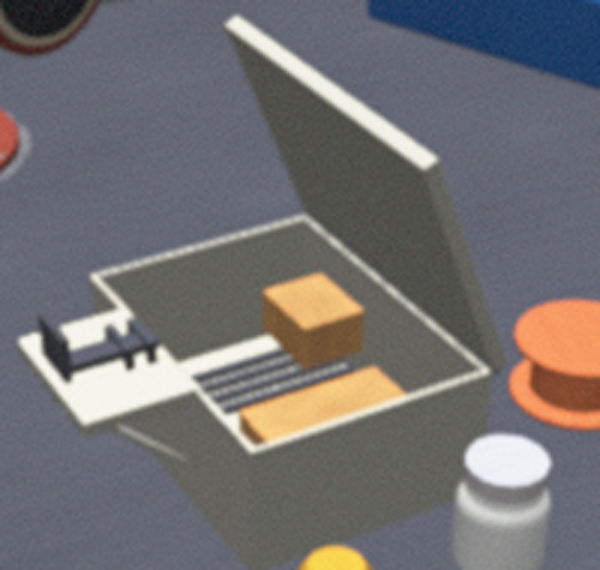

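The close-ups show all four rim corners, the ledge corners, the black tab at the tail of the bolt near (265,40) in the crop, and both outer corners of the lid's free edge in each view. Next I fit the pose.

```bash
python3 - <<'E'
from h import *
from scipy.optimize import least_squares
from scipy.spatial.transform import Rotation as Rn
S=lambda p:(p[0]/4+262,p[1]/4+190)
C=lambda p:(p[0]/3+250,p[1]/3+115)
obs=[("scene",C(p),q) for p,q in zip([(92,276),(305,215),(490,370),(250,450)],[(-.12,-.09,.1),(-.12,.09,.1),(.12,.09,.1),(.12,-.09,.1)])]
obs+=[("side",S(p),q) for p,q in zip([(165,62),(362,48),(379,167),(176,182)],[(.055,-.173,.11),(-.055,-.173,.11),(-.055,-.093,.11),(.055,-.093,.11)])]
def W(v,q): c,s=np.cos(v[2]),np.sin(v[2]); return np.array([v[0]+c*q[0]-s*q[1],v[1]+s*q[0]+c*q[1],q[2]])
pts=[(onz(n,p,q[2]),q) for n,p,q in obs]
f=least_squares(lambda v:np.concatenate([W(v,q)[:2]-P[:2] for P,q in pts]),[.57,.1,0]);v=f.x
print(v.round(4),(f.fun.reshape(-1,2)*1000).round(1).tolist())
# lid edge corners by two-view triangulation
def tri(a,b):
    A=[];B=[]
    for n,p in(("scene",a),("side",b)):
        o,u=ray(n,p);M=np.eye(3)-np.outer(u,u);A.append(M);B.append(M@o)
    return np.linalg.solve(sum(A),sum(B))
E1=tri(C((240,15)),S((597,205)));E2=tri(C((438,160)),S((38,245)))
m=(E1+E2)/2;c,s=np.cos(v[2]),np.sin(v[2])
dd=m-[v[0],v[1],0];loc=np.array([c*dd[0]+s*dd[1],-s*dd[0]+c*dd[1],dd[2]])
a=np.arctan2(loc[2]-.1,.09-loc[1])-np.arctan2(.012,.18)
print(E1.round(3),E2.round(3),np.linalg.norm(E1-E2).round(3),loc.round(3),np.hypot(loc[2]-.1,.09-loc[1]),"lid",a)
for q in [(0,-.171,.133),(0,.09,.1)]:print(q,W(v,q).round(4))
tf=S((265,22));P=onz("side",tf,.150);dd=P-[v[0],v[1],0];print("tab",P.round(4),"local y",-s*dd[0]+c*dd[1],"x",c*dd[0]+s*dd[1])
print(Rn.from_rotvec([-3.0667,-.6726,0]).as_matrix().round(3))
E
```

```text
[0.5662 0.1074 0.0364] [[-3.3, -0.3], [-1.2, 1.5], [0.5, 0.3], [1.1, -0.6], [0.6, -1.0], [1.1, -0.5], [0.4, 0.5], [0.8, 0.2]]
[0.443 0.137 0.271] [0.687 0.145 0.27 ] 0.243 [0.    0.034 0.27 ] 0.17931609041362642 lid 1.1864893163554533
(0, -0.171, 0.133) [ 0.5724 -0.0635  0.133 ]
(0, 0.09, 0.1) [0.5629 0.1973 0.1   ]
tab [ 0.5724 -0.058   0.15  ] local y -0.16550044760251623 x 0.00014792808166770675
[[ 0.908  0.419 -0.   ]
 [ 0.419 -0.908  0.002]
 [ 0.    -0.002 -1.   ]]
```

The chest is at (0.566, 0.107) with yaw 0.036. The lid is at about 1.19 rad and the bolt at about 5 mm. I'll shut the fingers, rise, align with the chest and cross over.

```bash
python3 -m jog '[[[0,0,-0.04],[0,0,0.1]],[[0,0,-0.08],[0,0,0.2]],[[0,0,-0.12],[0,0,0.3]],[[0,0,-0.16],[0,0,0.397]],[[0,0,-0.17],[0,0,0.397]]]' 0 60
for i in 1 2 3; do python3 -m jog '[[[0.0165,-0.0392,0],[0,0,0]],[[0.033,-0.0784,0],[0,0,0]],[[0.0495,-0.1176,0],[0,0,0]],[[0.066,-0.1568,0],[0,0,0]],[[0.082,-0.196,0],[0,0,0]]]'; done
cat > loc.py <<'E'
from station import ctrl
import numpy as np
from scipy.spatial.transform import Rotation as R
o=ctrl.get_obs();p=o["tool_pos"]-[.5662,.1074,0]
print("t",round(o["t"],2),"local",R.from_rotvec([0,0,-.0364]).apply(p).round(4),"force",o["contact_force"].round(1),"open",o["opening"].round(3))
print(R.from_rotvec(o["tool_rot"]).as_matrix().round(3).tolist())
E
python3 loc.py
```

```text
t: 0.6
tool_pos: [0.2619, -0.5687, 0.4075]
tool_rot: [3.133, 0.053, 0.004]
contact_force: [-0.6, 0.5, 0.5]
opening: 0.0128
grip_force: 0.0
t: 1.1
tool_pos: [0.3368, -0.3671, 0.3997]
tool_rot: [-3.139, -0.056, 0.002]
contact_force: [0.6, -0.0, -0.1]
opening: -0.0001
grip_force: 0.0
t: 1.6
tool_pos: [0.4119, -0.1683, 0.3999]
tool_rot: [-3.14, -0.056, 0.002]
contact_force: [-0.0, -0.7, 0.1]
opening: 0.0003
grip_force: 0.0
t: 2.1
tool_pos: [0.487, 0.0304, 0.3999]
tool_rot: [-3.141, -0.057, 0.003]
contact_force: [1.0, -1.7, 0.1]
opening: -0.0002
grip_force: 0.0Traceback (most recent call last):
  File "loc.py", line 5, in <module>
    print("t",round(o["t"],2),"local",R.from_rotvec([0,0,-.0364]).apply(p).round(4),"force",o["contact_force"].round(1),"open",o["opening"].round(3))
                                                                                                                               ^^^^^^^^^^^^^^^^^^
AttributeError: 'float' object has no attribute 'round'
```

```bash
sed -i 's/,"open".*/)/' loc.py
python3 -m jog '[[[0.0165,-0.0392,0],[0,0,0]],[[0.033,-0.0784,0],[0,0,0]],[[0.0495,-0.1176,0],[0,0,0]],[[0.066,-0.1568,0],[0,0,0]],[[0.082,-0.196,0],[0,0,0]]]' >/dev/null
python3 -m jog '[[[0,0,0],[0,0,0]],[[0,0,0.04],[0,0,0]],[[0,0,0.08],[0,0,0]],[[0,0,0.12],[0,0,0]],[[0,0,0.156],[0,0,0]]]'
python3 -m jog '[[[0,0,0],[0,0,0]],[[0,0,0],[0,0,0]]]' >/dev/null; python3 loc.py
```

```text
t: 3.1
tool_pos: [0.561, 0.2264, 0.242]
tool_rot: [3.14, 0.056, -0.004]
contact_force: [0.2, -0.5, -0.2]
opening: 0.0004
grip_force: 0.0
t 3.3 local [-2.000e-04  1.194e-01  2.448e-01] force [-0.   0.3  0.9]
[[0.999, 0.035, -0.002], [0.035, -0.999, -0.001], [-0.002, 0.001, -1.0]]
```

```bash
python3 -m jog '[[[0,0.02,0],[0,0,0]],[[0,0.04,0],[0,0,0]],[[0,0.055,0],[0,0,0]],[[0,0.065,0.001],[0,0,0]],[[0,0.075,0.005],[0,0,0]]]'; python3 -m jog '[[[0,0.009,0.006],[0,0,0]],[[0,0.018,0.012],[0,0,0]],[[0,0.027,0.018],[0,0,0]],[[0,0.036,0.025],[0,0,0]],[[0,0.036,0.025],[0,0,0]]]'; python3 loc.py
```

```text
t: 3.8
tool_pos: [0.5659, 0.1524, 0.243]
tool_rot: [-3.139, -0.055, -0.007]
contact_force: [0.1, 2.0, 4.2]
opening: 0.0
grip_force: 2.0
t: 4.3
tool_pos: [0.5651, 0.1151, 0.2131]
tool_rot: [3.14, 0.053, -0.005]
contact_force: [0.4, -0.2, -0.2]
opening: 0.0001
grip_force: 0.0
t 4.3 local [-0.0009  0.0077  0.2131] force [ 0.4 -0.2 -0.2]
[[0.999, 0.034, -0.003], [0.033, -0.999, -0.001], [-0.003, 0.001, -1.0]]
```

```bash
python3 -m jog '[[[0,0.009,0.011],[0,0,0]],[[0,0.018,0.022],[0,0,0]],[[0,0.027,0.033],[0,0,0]],[[0,0.037,0.046],[0,0,0]],[[0,0.041,0.058],[0,0,0]]]'; python3 -m jog '[[[0,0.004,0.012],[0,0,0]],[[0,0.007,0.023],[0,0,0]],[[0,0.01,0.032],[0,0,0]],[[0,0.012,0.038],[0,0,0]],[[0,0.013,0.041],[0,0,0]]]'; python3 loc.py
python3 - <<'E'
from h import *
from station import optics
for n in("scene","side"):
    d[n]=optics.get_image(n)
cv2.imwrite("pics/s2.png",np.hstack([d["scene"]["image"][80:320,220:470],d["side"]["image"][130:370,222:472]]))
E
```

```text
t: 4.8
tool_pos: [0.567, 0.0741, 0.1556]
tool_rot: [3.14, 0.054, -0.002]
contact_force: [0.5, -1.4, 3.2]
opening: 0.0001
grip_force: 1.4
t: 5.3
tool_pos: [0.5672, 0.0628, 0.1152]
tool_rot: [-3.14, -0.055, 0.003]
contact_force: [0.3, 1.3, 2.3]
opening: 0.0001
grip_force: 1.1
t 5.3 local [-0.0006 -0.0446  0.1152] force [0.3 1.3 2.3]
[[0.999, 0.035, -0.002], [0.035, -0.999, 0.001], [-0.002, -0.001, -1.0]]
```

View pics/s2.png

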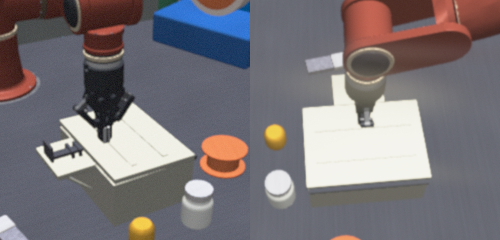

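The lid is almost shut, with the fingertips at its -y part, near (107,135) in the left half of the picture. I'll press on until the force shows it resting on the rim.

```bash
python3 -m jog '[[[0,0,0.002],[0,0,0]],[[0,0,0.004],[0,0,0]],[[0,0,0.005],[0,0,0]],[[0,0,0.006],[0,0,0]],[[0,0,0.006],[0,0,0]]]'; python3 loc.py
```

```text
t: 5.9
tool_pos: [0.5679, 0.0621, 0.112]
tool_rot: [3.14, 0.055, -0.001]
contact_force: [-4.7, -1.7, 9.1]
opening: 0.0
grip_force: 4.4
t 5.9 local [ 0.     -0.0453  0.112 ] force [-4.7 -1.7  9.1]
[[0.999, 0.035, -0.0], [0.035, -0.999, -0.001], [-0.001, 0.001, -1.0]]
```

```bash
python3 -m jog '[[[0,0,0.002],[0,0,0]],[[0,0,0.004],[0,0,0]],[[0,0,0.004],[0,0,0]],[[0,0,0.004],[0,0,0]],[[0,0,0.004],[0,0,0]]]'; python3 loc.py
```

```text
t: 6.4
tool_pos: [0.568, 0.0622, 0.1119]
tool_rot: [3.14, 0.055, -0.002]
contact_force: [-15.4, -1.1, 27.1]
opening: 0.0002
grip_force: 13.3
t 6.4 local [ 1.000e-04 -4.530e-02  1.119e-01] force [-15.4  -1.1  27.1]
[[0.999, 0.035, -0.001], [0.035, -0.999, -0.001], [-0.001, 0.001, -1.0]]
```

The tip stays at z = 0.112 m while the force rises to 27 N, so the lid is shut. I'll lift, move behind the tab and come down.

```bash
python3 -m jog '[[[0,0,-0.02],[0,0,0]],[[0,0,-0.06],[0,0,0]],[[0,0,-0.1],[0,0,0]],[[0,0.04,-0.1],[0,0,0]],[[0,0.08,-0.1],[0,0,0]]]'; python3 -m jog '[[[0,0.04,0],[0,0,0]],[[0,0.08,0],[0,0,0]],[[0,0.1,0],[0,0,0]],[[0,0.1,0],[0,0,0]],[[0,0.1,0],[0,0,0]]]';python3 loc.py
python3 - <<'E'
from h import *
from station import optics
for n in("scene","side"):
    d[n]=optics.get_image(n)
cv2.imwrite("pics/s3.png",cv2.resize(np.hstack([d["scene"]["image"][120:320,220:420],d["side"]["image"][130:330,262:462]]),None,fx=2,fy=2))
E
```

```text
t: 6.9
tool_pos: [0.5719, -0.0177, 0.2089]
tool_rot: [3.14, 0.059, 0.008]
contact_force: [0.4, -0.0, -0.4]
opening: -0.0
grip_force: 0.0
t: 7.4
tool_pos: [0.574, -0.1173, 0.206]
tool_rot: [-3.14, -0.053, 0.0]
contact_force: [0.2, 0.9, 0.5]
opening: -0.0
grip_force: 0.0
t 7.4 local [-0.0004 -0.2248  0.206 ] force [0.2 0.9 0.5]
[[0.999, 0.034, -0.0], [0.034, -0.999, 0.001], [-0.0, -0.001, -1.0]]
```

View pics/s3.png

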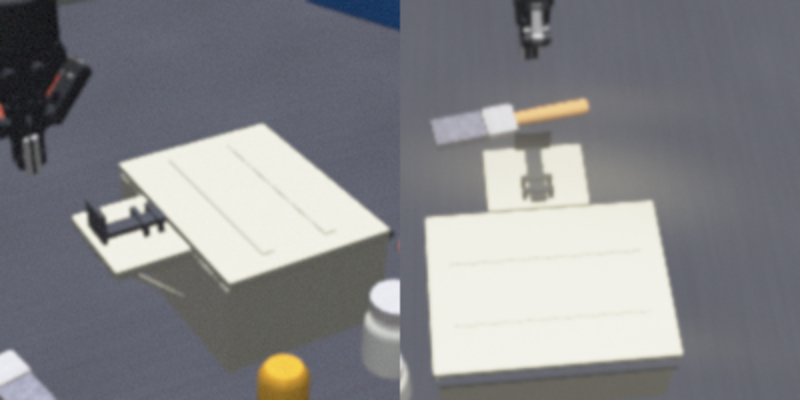

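The picture shows the lid lying flat on the rim and the bolt still drawn back, with the fingers behind the tab. I'll lower to tab height and push.

```bash
python3 -m jog '[[[0,0,0.03],[0,0,0]],[[0,0,0.06],[0,0,0]],[[0,0,0.076],[0,0,0]],[[0,-0.015,0.076],[0,0,0]],[[0,-0.03,0.076],[0,0,0]]]'; python3 -m jog '[[[0,-0.01,0],[0,0,0]],[[0,-0.018,0],[0,0,0]],[[0,-0.025,0],[0,0,0]],[[0,-0.032,0],[0,0,0]],[[0,-0.038,0],[0,0,0]]]';python3 loc.py;  python3 -m jog '[[[0,-0.002,0],[0,0,0]],[[0,-0.004,0],[0,0,0]],[[0,-0.006,0],[0,0,0]],[[0,-0.006,0],[0,0,0]]]';python3 loc.py
```

```text
t: 8.0
tool_pos: [0.5733, -0.086, 0.1309]
tool_rot: [-3.141, -0.055, -0.001]
contact_force: [1.1, -0.3, -0.2]
opening: -0.0001
grip_force: 0.0
t: 8.5
tool_pos: [0.5725, -0.0493, 0.1314]
tool_rot: [3.14, 0.054, 0.003]
contact_force: [1.0, -3.2, 2.7]
opening: -0.0
grip_force: 1.4
t 8.5 local [ 0.0005 -0.1569  0.1314] force [ 1.  -3.2  2.7]
[[0.999, 0.035, 0.002], [0.035, -0.999, -0.001], [0.002, 0.001, -1.0]]
t: 8.9
tool_pos: [0.5719, -0.0456, 0.1307]
tool_rot: [3.137, 0.054, 0.001]
contact_force: [1.3, -9.0, 1.5]
opening: 0.0002
grip_force: 4.3
t 8.9 local [ 1.000e-04 -1.531e-01  1.307e-01] force [ 1.3 -9.   1.5]
[[0.999, 0.034, 0.001], [0.034, -0.999, -0.005], [0.001, 0.005, -1.0]]
```

Force is now rising as the bolt nears its stop. I'll press a little more, then back off and lift clear.

```bash
python3 -m jog '[[[0,-0.002,0],[0,0,0]],[[0,-0.004,0],[0,0,0]],[[0,-0.004,0],[0,0,0]],[[0,-0.004,0],[0,0,0]]]';python3 loc.py; python3 -m jog '[[[0,0.015,0],[0,0,0]],[[0,0.04,0],[0,0,0]],[[0,0.06,0],[0,0,0]],[[0,0.06,-0.04],[0,0,0]],[[0,0.06,-0.08],[0,0,0]]]'; python3 -m jog '[[[0,0.03,-0.03],[0,0,0]],[[0,0.06,-0.05],[0,0,0]],[[0,0.06,-0.05],[0,0,0]],[[0,0.06,-0.05],[0,0,0]]]'
python3 - <<'E'
from h import *
from station import optics
for n in("scene","side"):
    d[n]=optics.get_image(n)
pickle.dump(d,open("d2.pkl","wb"))
cv2.imwrite("pics/s4.png",cv2.resize(np.hstack([d["scene"]["image"][140:320,240:420],d["side"]["image"][160:340,262:442]]),None,fx=2.2,fy=2.2))
v=(.5662,.1074,.0364);c,s=np.cos(v[2]),np.sin(v[2])
for y in(-.171,-.144,-.139):print(y,proj("side",[v[0]-s*y,v[1]+c*y,.15]),((proj("side",[v[0]-s*y,v[1]+c*y,.15])-[262,160])*2.2+[396,0]).round())
E
```

```text
t: 9.3
tool_pos: [0.5719, -0.0454, 0.1308]
tool_rot: [3.129, 0.052, 0.001]
contact_force: [0.7, -20.1, 1.2]
opening: 0.0001
grip_force: 10.0
t 9.3 local [ 1.000e-04 -1.529e-01  1.308e-01] force [  0.7 -20.1   1.2]
[[0.999, 0.034, 0.001], [0.034, -0.999, -0.012], [0.001, 0.012, -1.0]]
t: 9.8
tool_pos: [0.5716, -0.0993, 0.2081]
tool_rot: [-3.137, -0.052, 0.01]
contact_force: [-0.1, 0.6, 1.2]
opening: 0.0001
grip_force: 0.0
t: 10.2
tool_pos: [0.5752, -0.1594, 0.2596]
tool_rot: [-3.139, -0.053, 0.001]
contact_force: [-0.2, 0.1, -0.2]
opening: -0.0003
grip_force: 0.0
-0.171 [[328.07262257 193.45843866]] [[541.  74.]]
-0.144 [[329.31879999 203.62102513]] [[544.  96.]]
-0.139 [[329.55327793 205.53319454]] [[545. 100.]]
```

View pics/s4.png

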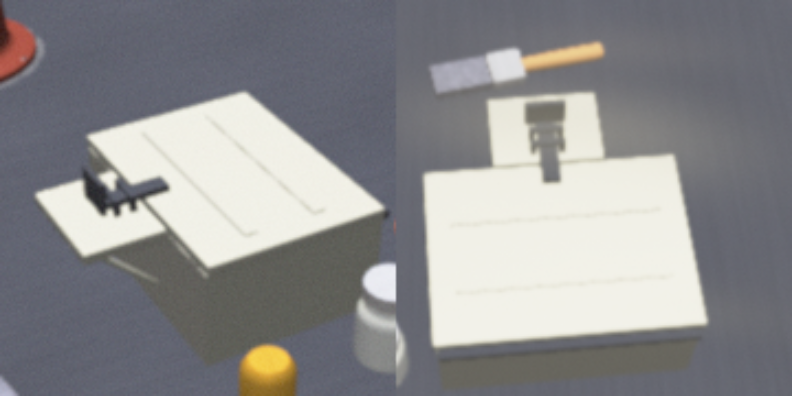

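The lid is flat and the bolt's tongue reaches over it, near (550,170). The tab's back edge is at about row 100, which matches full travel, and the hand is clear.

```bash
python3 -c "
from station import job
print(job.finish_job())"
```

```text
the job is handed in; nothing more can be done
None
```

The lid is fully shut and the bolt fully across over it. The hand is clear, no bystander was touched, and the job is handed in; the hand-in call returned no verdict.

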